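Wedge the rocking loft gauge

TASK

The grey loft gauge on the club-fitting bench rocks because one of its feet is too short. Press down on the loose corner above the short foot to feel it rock and let go, then push the white wedge along the bench, thin edge first, under that foot until the gauge no longer rocks. Test it by pressing firmly down (about 10 N) on that corner again and finish while still holding it pressed; only push and press with the fingers, never pick up the wedge or the gauge, do not shove the gauge away, and leave the other things alone.

Things in the scene. Friction and masses are not known exactly. Their poses are not given: they have to be found in the camera images.
- gauge: Rocking grey steel box 200 (x) x 240 (y) mm, underside 28, flat top 70 mm above its origin (centre, at sole level); +x points away from its drawer front. Four black dome-ended feet 24 mm across at x +-80, y +-100. The one at x -80, y +100 is short, so it stands on the other three. Clamp block and red scale plate (155 mm high) stand on the top at +x, -y; the rest of the top is free. 3.5 to 5.3 kg.
- foot (a point): Lowest point of the short foot (24 mm across, dome-ended), 5 to 11 mm (varies) above the bench while the box stands untouched.
- loose_corner (a point): Point on the flat top of the box straight above the short foot, 20 mm in from both edges: where to press. 3 to 5 N straight down rocks the box until the short foot meets the bench (5 to 11 mm); let go, it rocks back.
- wedge: Loose white nylon wedge 64 wide (x), 120 long (y), 0.12 kg. Origin: centre of its underside, flat on the bench. Thin edge (2 mm) at its y = -60, upright thick end face (20 mm high) at y = +60 mm. Starts on the box's +y side, thin edge towards the short foot, within 0.25 rad of the box's yaw. Slides with about 1 N; under the short foot the push rises steeply and it stays by friction when let go.
- block: Bystander, leave alone: small white nylon block 36 x 30 x 28 mm. Origin: its underside, centre.
- hosel: Bystander, leave alone: turned steel hosel piece 32 mm across, 45 mm tall. Origin: its underside, centre.
- tape: Bystander, leave alone: roll of black grip tape lying flat, 100 mm across, 24 mm tall. Origin: its underside, centre.
- iron_head: Bystander, leave alone: bare steel iron head lying flat, about 130 x 65 mm. Origin: its underside.
- jar: Bystander, leave alone: small closed jar 56 mm across, 60 mm tall. Origin: its underside, centre.
- glue: Bystander, leave alone: glue bottle 48 mm across, 120 mm tall. Origin: its underside, centre.
- wrench: Bystander, leave alone: steel wrench lying flat. Origin: its underside.
Mind the look-alikes: they are no part of the job. Leave any brown or turquoise look-alike of the wedge alone.

How it is judged (in metres and radians):
On the way, in this order (a step that is already met when the one before it is completed fails the run):
1. the loose corner is pressed down with the fingers until the short foot meets the bench (contact force between the fingers and gauge above 1 N and height (world z) of foot below 0.003 m), for 0.1 s.
2. the fingers are off the gauge and the wedge has been pushed in under the short foot (y of foot in the frame of wedge between -0.055 and 0.04 m and x of foot in the frame of wedge between -0.03 and 0.03 m and contact force between the fingers and gauge below 0.5 N), for 0.1 s.
At the end, for the whole second after the job is handed in: In the last second the fingers press the gauge with over 5 N within 70 mm of the loose corner; the short foot bears on the wedge (over 1 N), 5 mm or more in from its thin edge and under 30 mm off its middle line; gauge level to 0.012 rad, shifted under 30 mm; gauge and flat-lying wedge at rest (contact force between the fingers and gauge above 5 N and horizontal distance between the grasp point and loose_corner below 0.07 m and contact force between wedge and gauge above 1 N and angle between gauge's own z axis and vertical below 0.012 rad and y of foot in the frame of wedge between -0.055 and 0.04 m and x of foot in the frame of wedge between -0.03 and 0.03 m and linear speed of each of gauge, wedge below 0.01 m/s and height (world z) of wedge below 0.006 m and distance of gauge from where it was at the start of the episode below 0.03 m); the arm keeps its last pose, push and grip.
It fails at once if the wedge is lifted off the bench or tipped (height (world z) of wedge above 0.012 m or angle between wedge's own z axis and vertical above 0.3 rad).
It fails at once if the gauge is lifted, tipped over or shoved more than 35 mm (height (world z) of gauge above 0.02 m or angle between gauge's own z axis and vertical above 0.2 rad or distance of gauge from where it was at the start of the episode above 0.035 m).
It fails at once if a bystander is moved more than 30 mm (distance of any of block, hosel, tape, iron_head, jar, glue, wrench from where it was at the start of the episode above 0.03 m).
It also fails if it takes over 64 s, if anything falls off the work surface, if the arm or the gripper's body presses on something with over 40 N, if the wrist force passes 120 N, or if a joint passes its speed limit or range.

ROBOT

A 6-joint arm with a two-finger parallel gripper is mounted at the origin on the work surface. World frame = base frame: x ahead of the robot, y to its left, z up, the work surface at z = 0. Lengths are in mm, angles in rad, forces in N, time in s.
With the tool pointing down it reaches from about 350 to 975 mm from the base axis. Payload 7.1 kg.
Tool frame: the origin (TCP) lies at the very end of the fingers, on their centre line; the grasp point (between the pads) lies 19 mm behind it (ctrl.grasp_offset is the distance from the TCP to the grasp point, in mm); z points along the fingers, y is the line along which they close (so a half turn about z gives the same grasp; the last joint's range is limited). The gripper opens to 88 mm and grips with 3 to 60 N. Pads are 20 mm wide; open, the fingers measure 115 mm over their backs; the gripper's body (75 mm by 178 mm) begins 61 mm behind the grasp point.
Start: joints at [1.136, 0.423, 1.63, -0, 1.089, -0.019], TCP at [252.419, 571.743, 222.675] pointing down, gripper open.
Joint ranges: [-3, 3], [-0.9, 2.11], [0.09, 2.58], [-1.31, 4.45], [0.11, 2.69], [-2.54, 2.54]. Speed limits (rad/s): [2.39, 2.39, 3.01, 3.14, 3.14, 3.14].

INTERFACE

Orientations are given as a rotation vector (axis times angle).
In Python, from workcell import ctrl, viewer, ticket, models gives the robot as it stands.
- The arm moves only by the tool play_rows, never from a script. Its arguments are lists of equal length, an entry for each row: "dp": the shift along the world's x, y, z in mm, a list of three; "yaw": the turn about the world's z in degrees. In form: {"dp": [[tx, ty, tz], ...], "yaw": [yaw, ...]}. A call has 1 to 8 rows; each row shifts and turns the commanded pose from where the row before left it; what a row does not reach is not made up. A row lasts 1/12 s, in which the tool goes at most 41.7 mm and 7.16 degrees, less where a joint would pass 70% of its speed; a pose out of reach is approached as far as the arm can. A call is refused whole if a number of a shift passes 41.7 or a number of a turn 7.16, either way. A call with a gripper value outside its range is refused whole. "gripper" is the closure, from 0 (fully open) to 1 (shut), set as the call begins (left out, the last holds). The fingers move at their own pace and stop on an object; the grip force is fixed at half the most. Time passes only in rows, so rows that do not move let the fingers close. It gives the time, the measured TCP pose, the force, the opening and the grip force at its end, in the units of the state.
- ctrl.get_obs(): the state, without advancing time (a new reading comes with each control period).
- viewer.get_image(name): name is "scene" or "top"; returns a dict with "pixels" (400x640x3 uint8, red, green, blue), "range_z" (400x640 float32, mm along the optical axis (not along the pixel's ray), 0 where there is no reading), "fx", "fy", "cx", "cy" (pixels), "T" (4x4, takes a point from camera to world coordinates). Camera axes: x right, y up, looking along -z (the intrinsics and any distortion apply to the point x, -y, -z); pixel columns grow to the right and rows downward; lengths in mm; the calibration is good to about 2 mm. A picture is of the moment at which its call begins.
- ticket.close_job(): hands the job in; it is judged then, once.
Trained networks look in a picture, given as the dict that the camera call returned (one of the last four; its "shot" number tells which), for a name from the list of things; names that differ only in an ending like _2 or _b are one class to them, and where a whole thing is asked for, a point or a joint stands for the part that bears it (a point fixed in the world has none). Each returns a list of dicts, best first, with "conf" (0 to 1); they miss things now and then, are a little off and sometimes report something else, mostly with a low value. They report only what shows in the picture. A call takes as long as a camera call. They do not tell look-alikes from the thing itself.
- models.look_for(picture, name): "bbox" ([centre column, centre row, width, height] in pixels, round what is visible of it).
- models.landmark_of(picture, name): "location" ([column, row] in pixels: a listed point, or the origin of a listed thing).
The state is a dict: "t": time; "qpos": joint angles; "qvel": joint speeds; "joint_torque": joint torques, N m; "ee_pos": TCP position; "orientation": TCP orientation; "ft_force": force on the tool from outside, world axes, zero at the start; "moment": the same for the moment, N m; "width": finger opening in mm; "grasp_force": force on a finger pad.
Only numpy, scipy, OpenCV 4.12 (cv2) and the standard library are available. Lean on these libraries where they do the work, as an engineer would, in place of code of your own. Each camera call takes 0.05 s, during which the arm holds its last target. There are 200 camera calls.

## Working session

There is one attempt and no reset: what is moved stays moved. The work goes in short steps, Python scripts to look and compute and a tool call to move; the robot and the scene stay as the last step left them, time stands still between calls to the robot, and variables do not carry over. Pictures are saved under pics/ and viewed, at most 10 in all, crops included, and the job is handed in when it is done.

Besides the shell and the picture viewer there is one more tool, called after "Request:" by a JSON object that holds its "method" and its "body". play_rows: Moves the arm, as the interface text tells. Its arguments: {"type":"object","properties":{"dp":{"type":"array"},"yaw":{"type":"array"},"gripper":{"type":"number"}},"required":["dp","yaw"]}

```bash
mkdir -p pics; cat > h.py <<'E'
from workcell import ctrl, viewer, ticket, models
import numpy as np, cv2
def cloud(im):
    z=im["range_z"].astype(float); v,u=np.mgrid[0:400,0:640]
    P=np.stack([(u-im["cx"])/im["fx"]*z,-(v-im["cy"])/im["fy"]*z,-z,np.ones_like(z)],-1)
    W=(P@np.array(im["T"]).T)[...,:3]; W[z==0]=np.nan
    return W
E
python3 - <<'E'
from h import *
for n in ["top","scene"]:
    im=viewer.get_image(n); cv2.imwrite(f"pics/{n}0.png",im["pixels"][...,::-1]); W=cloud(im); np.save(n+"0.npy",W); np.save(n+"p.npy",im["pixels"])
    for o in ["gauge","loose_corner","foot","wedge","block"]:
        for d in models.landmark_of(im,o)[:3]:
            c,r=d["location"]; print(n,o,round(d["conf"],2),np.round([c,r]),np.round(W[int(min(max(r,0),399)),int(min(max(c,0),639))]))
print(ctrl.get_obs())
E
```

```text
top gauge 0.77 [373. 176.] [ 599. -155.   74.]
top loose_corner 0.93 [347. 198.] [530. -79.  66.]
top wedge 0.94 [310. 211.] [501.  40.  10.]
top wedge 0.88 [305. 260.] [348.  56.  11.]
top wedge 0.8 [257. 184.] [586. 209.  11.]
top block 0.57 [385. 222.] [ 463. -194.   24.]
top block 0.52 [239. 128.] [778. 273.   4.]
top block 0.42 [374. 176.] [ 600. -162.   68.]
scene gauge 0.74 [297. 255.] [ 640. -187.   70.]
scene gauge 0.53 [464. 171.] [651. 448.   9.]
scene loose_corner 0.77 [307. 207.] [527. -83.  73.]
scene foot 0.65 [262. 220.] [ 468. -206.   31.]
scene wedge 0.89 [312. 166.] [357.  40.  12.]
scene wedge 0.64 [334. 194.] [497.  34.  13.]
scene block 0.46 [262. 220.] [ 465. -205.   31.]
{'t': 0.6, 'qpos': array([ 1.13599749e+00,  4.23091569e-01,  1.62988819e+00,  3.47520322e-07,
        1.08858585e+00, -1.90114424e-02]), 'qvel': array([ 8.82434947e-04, -4.01235771e-05, -1.95311993e-04,  3.22384588e-04,
       -1.70877731e-04,  7.19980742e-04]), 'joint_torque': array([-2.96161343e-04, -5.44295955e+01, -2.73937207e+01,  6.43293187e-02,
        1.68084714e-02, -3.08578319e-05]), 'ee_pos': array([252.42524619, 571.75306839, 222.68497942]), 'orientation': array([6.48421928e-01, 3.07394162e+00, 4.15022705e-05]), 'ft_force': array([-0.23240063,  0.00096144, -0.35293082]), 'moment': array([-0.00217868, -0.03907956, -0.03472802]), 'grasp_force': 0.0, 'width': 87.9680296515577}
```

View pics/top0.png

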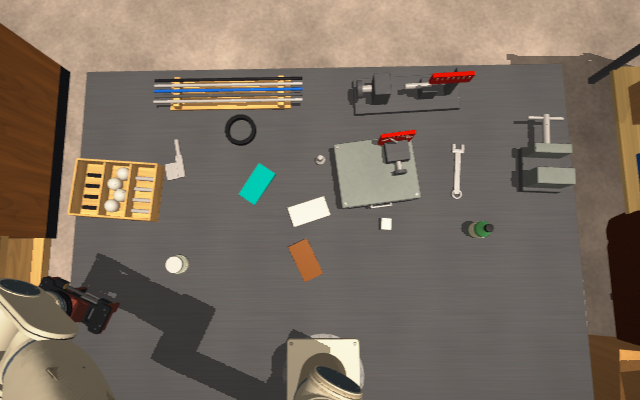

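View pics/scene0.png

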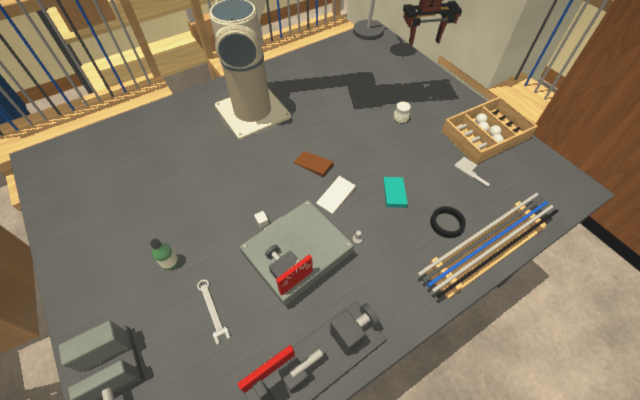

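Top view: the white wedge is at (309,211), the gauge at (376,172) with its loose corner at about (347,198). Wedge candidates are white (309,211), brown (305,260) and turquoise (257,184). The white one fits the colour and lies on the gauge's +y side, pointing at the short foot. Next I'll measure poses and make one confirming crop.

```bash
python3 - <<'E'
from h import *
W=np.load("top0.npy");p=np.load("topp.npy").astype(int)
v,u=np.mgrid[0:400,0:640]
def rect(m,name):
    m=cv2.morphologyEx(m.astype(np.uint8),cv2.MORPH_OPEN,np.ones((2,2)))>0
    q=W[m][:,:2].astype(np.float32); r=cv2.minAreaRect(q); print(name,len(q),np.round(r[0]),np.round(r[1]),round(r[2],1),np.round(cv2.boxPoints(r)).tolist(), "z",np.nanpercentile(W[m][:,2],[5,50,95]).round(1))
    return m
box=lambda a,b,c,d:(u>=a)&(u<b)&(v>=c)&(v<d)
wm=rect(box(280,335,190,232)&(p.min(-1)>170)&(W[...,2]>-8),"wedge")
gm=rect(box(325,430,125,215)&(W[...,2]>58)&(W[...,2]<85),"gauge")
# wedge slope: plane fit
q=W[wm]; A=np.c_[q[:,:2]-q[:,:2].mean(0),np.ones(len(q))]; print("plane",np.linalg.lstsq(A,q[:,2],rcond=None)[0])
q=W[gm&box(338,375,150,200)]; A=np.c_[q[:,:2]-q[:,:2].mean(0),np.ones(len(q))]; print("gplane",np.linalg.lstsq(A,q[:,2],rcond=None)[0])
print("bench z",np.nanmedian(W[230:250,340:370,2]))
for n,(c,r) in dict(hosel=(320,159),brown=(305,260),block=(386,224)).items(): print(n,W[r,c].round())
im=cv2.imread("pics/top0.png")[120:290,230:440]; cv2.imwrite("pics/crop.png",cv2.resize(im,None,fx=3.5,fy=3.5,interpolation=cv2.INTER_CUBIC))
E
```

```text
wedge 760 [498.  38.] [ 59. 120.] 20.8 [[449.0, 84.0], [492.0, -29.0], [547.0, -8.0], [505.0, 105.0]] z [-0.3  9.2 18.4]
gauge 4323 [ 615. -182.] [195. 256.] 7.9 [[501.0, -69.0], [536.0, -322.0], [729.0, -296.0], [694.0, -42.0]] z [62.8 68.  72.1]
 ** On entry to DLASCL parameter number  4 had an illegal value
 ** On entry to DLASCL parameter number  4 had an illegal valueTraceback (most recent call last):
  File "<stdin>", line 12, in <module>
    x, resids, rank, s = _umath_linalg.lstsq(a, b, rcond,
                         ~~~~~~~~~~~~~~~~~~~^^^^^^^^^^^^^
                                             signature=signature)
                                             ^^^^^^^^^^^^^^^^^^^^
    raise LinAlgError("SVD did not converge in Linear Least Squares")
numpy.linalg.LinAlgError: SVD did not converge in Linear Least Squares
```

```bash
python3 - <<'E'
from h import *
v,u=np.mgrid[0:400,0:640]
W=np.load("top0.npy");p=np.load("topp.npy").astype(int)
box=lambda a,b,c,d:(u>=a)&(u<b)&(v>=c)&(v<d)
for nm in ["top","scene"]:
    W=np.load(nm+"0.npy"); X,Y,Z=W[...,0],W[...,1],W[...,2]
    g=(Z>60)&(Z<80)&(X>480)&(X<740)&(Y>-340)&(Y<-20)
    g=cv2.erode(cv2.dilate(g.astype(np.uint8),np.ones((3,3))),np.ones((3,3)))>0
    g&=np.isfinite(Z)&(Z>60)&(Z<80)
    # rotate to box frame, edges by percentile along strips
    for a in np.radians([6,7,8,9,10]):
        ex=np.array([np.cos(a),np.sin(a)]);ey=np.array([-np.sin(a),np.cos(a)])
        s=W[g][:,:2]@ex;t=W[g][:,:2]@ey
        t0=np.median(t);s0=np.median(s)
        lo=[s[(t>k)&(t<k+10)].min() for k in np.arange(t0-80,t0+80,10)]
        hi=[t[(s>k)&(s<k+10)].max() for k in np.arange(s0-70,s0+60,10)]
        lt=[t[(s>k)&(s<k+10)].min() for k in np.arange(s0-70,s0-10,10)]
        c=ex*(np.median(lo))+ey*(np.median(hi)); L=c+20*ex-20*ey
        sl=np.polyfit(range(len(lo)),lo,1)[0]/10; sh=np.polyfit(range(len(hi)),hi,1)[0]/10
        print(nm,np.degrees(a).round(),"slopes",sl.round(3),sh.round(3),"ylen",(np.median(hi)-np.median(lt)).round(),"corner",c.round(),"loose",L.round())
    w=(X>430)&(X<570)&(Y>-45)&(Y<120)&(Z<26)&(Z>-6)
    P=np.load(nm+"p.npy").astype(int); w&=P.min(-1)>150
    q=W[w]; r=cv2.minAreaRect(q[:,:2].astype(np.float32)); print("wedge",r,"\n",np.round(cv2.boxPoints(r)).tolist())
    A=np.c_[q[:,:2]-q[:,:2].mean(0),np.ones(len(q))]; print("plane",np.linalg.lstsq(A,q[:,2],rcond=None)[0])
    b=(X>430)&(X<480)&(Y>-50)&(Y<0); print("bench",np.nanmedian(Z[b]))
im=cv2.imread("pics/top0.png")[120:290,230:440]; cv2.imwrite("pics/crop.png",cv2.resize(im,None,fx=3.5,fy=3.5,interpolation=cv2.INTER_CUBIC))
E
```

```text
top 6.0 slopes -0.016 0.02 ylen 238.0 corner [502. -63.] loose [524. -81.]
top 7.0 slopes 0.0 0.002 ylen 238.0 corner [500. -64.] loose [522. -82.]
top 8.0 slopes 0.018 -0.017 ylen 237.0 corner [498. -67.] loose [521. -84.]
top 9.0 slopes 0.036 -0.037 ylen 237.0 corner [497. -68.] loose [520. -85.]
top 10.0 slopes 0.053 -0.055 ylen 237.0 corner [495. -69.] loose [518. -85.]
wedge ((499.2197570800781, 41.804988861083984), (67.30852508544922, 122.35149383544922), 18.598604202270508) 
 [[448.0, 89.0], [487.0, -27.0], [551.0, -5.0], [512.0, 111.0]]
plane [-0.06643494  0.11815144  9.46050575]
bench -1.4568201656800284
scene 6.0 slopes -0.012 0.018 ylen 238.0 corner [505. -65.] loose [527. -82.]
scene 7.0 slopes 0.004 0.001 ylen 238.0 corner [503. -66.] loose [525. -83.]
scene 8.0 slopes 0.024 -0.016 ylen 237.0 corner [502. -68.] loose [524. -85.]
scene 9.0 slopes 0.039 -0.038 ylen 236.0 corner [500. -70.] loose [522. -87.]
scene 10.0 slopes 0.056 -0.054 ylen 236.0 corner [498. -72.] loose [521. -88.]
wedge ((493.5030822753906, 44.19611740112305), (72.32308197021484, 135.93858337402344), 21.19774055480957) 
 [[435.0, 94.0], [484.0, -32.0], [552.0, -6.0], [503.0, 121.0]]
plane [-0.03131131  0.14146571 11.66650371]
bench 1.405891901399059
```

View pics/crop.png

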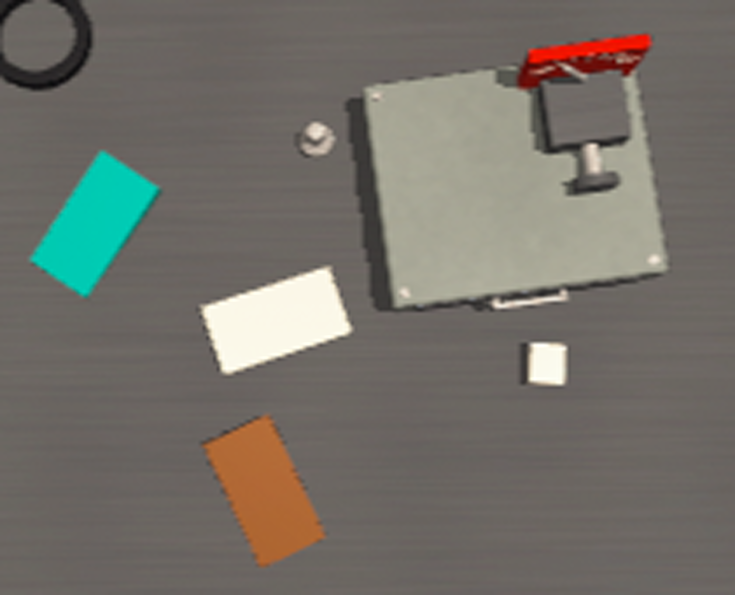

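The crop confirms that the white wedge at about (275,320) in the crop lies with its low end towards the gauge's lower-left corner; the turquoise and brown ones are decoys. Gauge yaw is about 7°, the loose corner is at about (523,-83), and the wedge is at about (498,40) with yaw about 20°. I'll move above the loose corner now.

Request:
{"method": "play_rows", "body": {"dp": [[11.4,-27.4,-4],[11.4,-27.4,-4],[11.4,-27.4,-4],[11.4,-27.4,-4],[11.4,-27.4,-4],[11.4,-27.4,-4],[11.4,-27.4,-4],[11.4,-27.4,-4]], "yaw": [-2,-2,-2,-2,-2,-2,-2,-2], "gripper": 1}}

```text
t: 1.27
ee_pos: [344.0, 351.3, 190.7]
orientation: [1.072, 2.953, 0.001]
ft_force: [0.8, -0.2, -0.0]
width: 38.2
grasp_force: 0.0
```

Request:
{"method": "play_rows", "body": {"dp": [[11.4,-27.4,-4],[11.4,-27.4,-4],[11.4,-27.4,-4],[11.4,-27.4,-4],[11.4,-27.4,-4],[11.4,-27.4,-4],[11.4,-27.4,-4],[11.4,-27.4,-4]], "yaw": [-2,-2,-2,-2,-2,-2,-2,-2]}}

```text
t: 1.93
ee_pos: [435.3, 132.0, 158.7]
orientation: [1.473, 2.775, 0.001]
ft_force: [0.7, 0.1, 0.1]
width: 0.0
grasp_force: 0.0
```

Request:
{"method": "play_rows", "body": {"dp": [[11.4,-27.4,-4],[11.4,-27.4,-4],[11.4,-27.4,-4],[11.4,-27.4,-4],[11.4,-27.4,-4],[11.4,-27.4,-4],[11.4,-27.4,-4],[0,0,0]], "yaw": [-2,-2,-2,-2,-2,-2,-2,0]}}

```text
t: 2.6
ee_pos: [516.8, -62.2, 130.5]
orientation: [1.803, 2.57, 0.001]
ft_force: [0.1, -0.5, -0.3]
width: 0.4
grasp_force: 0.0
```

Request:
{"method": "play_rows", "body": {"dp": [[3,-8,-12],[3,-8,-12],[3,-8,-12],[0,0,-10],[0,0,-6],[0,0,-2],[0,0,0],[0,0,0]], "yaw": [0,0,0,0,0,0,0,0]}}

```text
t: 3.27
ee_pos: [523.6, -82.0, 76.7]
orientation: [-1.797, -2.577, 0.0]
ft_force: [0.0, 0.3, -0.5]
width: 0.4
grasp_force: 0.0
```

Request:
{"method": "play_rows", "body": {"dp": [[0,0,-2],[0,0,-2],[0,0,-2],[0,0,0],[0,0,0]], "yaw": [0,0,0,0,0]}}

```text
t: 3.68
ee_pos: [523.6, -82.4, 70.7]
orientation: [-1.798, -2.576, 0.0]
ft_force: [0.9, -0.2, -0.1]
width: 0.5
grasp_force: 0.0
```

Request:
{"method": "play_rows", "body": {"dp": [[0,0,-1.5],[0,0,-1],[0,0,-1],[0,0,0],[0,0,0]], "yaw": [0,0,0,0,0]}}

```text
t: 4.1
ee_pos: [523.0, -82.1, 67.2]
orientation: [-1.797, -2.575, 0.0]
ft_force: [-3.0, 2.7, 6.2]
width: 0.4
grasp_force: 2.7
```

Request:
{"method": "play_rows", "body": {"dp": [[0,0,-1],[0,0,-1],[0,0,-1],[0,0,0],[0,0,0]], "yaw": [0,0,0,0,0]}}

```text
t: 4.52
ee_pos: [523.0, -82.3, 64.1]
orientation: [-1.797, -2.575, 0.001]
ft_force: [-3.6, 2.4, 5.4]
width: 0.5
grasp_force: 2.6
```

Request:
{"method": "play_rows", "body": {"dp": [[0,0,-1],[0,0,-1],[0,0,0],[0,0,0]], "yaw": [0,0,0,0]}}

```text
t: 4.85
ee_pos: [523.4, -82.5, 62.2]
orientation: [-1.798, -2.576, 0.0]
ft_force: [-3.3, 3.1, 4.3]
width: 0.8
grasp_force: 2.3
```

Request:
{"method": "play_rows", "body": {"dp": [[0,0,-1],[0,0,-1],[0,0,0],[0,0,0]], "yaw": [0,0,0,0]}}

```text
t: 5.18
ee_pos: [523.4, -82.4, 60.2]
orientation: [-1.798, -2.576, 0.0]
ft_force: [-4.3, 1.8, 4.9]
width: 0.5
grasp_force: 2.9
```

Request:
{"method": "play_rows", "body": {"dp": [[0,0,-0.5],[0,0,-0.5],[0,0,0],[0,0,0]], "yaw": [0,0,0,0]}}

```text
t: 5.52
ee_pos: [523.4, -82.4, 59.8]
orientation: [-1.798, -2.576, 0.0]
ft_force: [-7.2, 3.8, 13.6]
width: 0.6
grasp_force: 6.9
```

Touchdown felt: the top went from about 70 to 60 mm, so the gap is about 10 mm. Now I'll release and go behind the wedge with the fingers part-open for a two-point push.

Request:
{"method": "play_rows", "body": {"dp": [[0,0,3],[0,0,5],[0,0,12],[0,0,20],[0,0,20],[0,0,10],[0,0,0],[0,0,0]], "yaw": [0,0,0,0,0,0,0,0]}}

```text
t: 6.18
ee_pos: [524.1, -82.6, 129.8]
orientation: [1.797, 2.575, 0.001]
ft_force: [0.5, 0.2, -0.4]
width: 0.7
grasp_force: 0.0
```

Request:
{"method": "play_rows", "body": {"dp": [[-8,31,0],[-8,31,0],[-8,31,0],[-8,31,0],[-8,31,0],[-8,31,0],[-11.5,30.5,0],[0,0,0]], "yaw": [0,0,0,0,0,0,0,0], "gripper": 0.6}}

```text
t: 6.85
ee_pos: [461.6, 137.5, 127.9]
orientation: [-1.792, -2.577, 0.002]
ft_force: [0.2, 1.0, 0.1]
width: 35.1
grasp_force: 0.0
```

```bash
python3 - <<'E'
from h import *
print(ctrl.get_obs()["ee_pos"],ctrl.get_obs()["width"])
im=viewer.get_image("top"); cv2.imwrite("pics/t1.png",cv2.resize(im["pixels"][120:290,230:440,::-1],None,fx=3,fy=3))
W=cloud(im);X,Y,Z=W[...,0],W[...,1],W[...,2];P=im["pixels"].astype(int)
w=(X>430)&(X<570)&(Y>-45)&(Y<120)&(Z<26)&(Z>-6)&(P.min(-1)>150)
r=cv2.minAreaRect(W[w][:,:2].astype(np.float32));print(w.sum(),r,cv2.boxPoints(r).round())
for d in models.landmark_of(im,"loose_corner")[:2]:
    c,r=d["location"];print(d,W[int(r),int(c)])
E
```

```text
[461.58952989 137.52763687 127.93105448] 35.096659390343824
774 ((498.1435546875, 41.51205825805664), (65.53439331054688, 122.30428314208984), 19.069013595581055) [[447.  89.]
 [487. -27.]
 [549.  -6.]
 [509. 110.]]
{'location': [344.3, 201.1], 'conf': 0.96} [520.97273195 -69.24656686  67.1720039 ]
{'location': [373.1, 176.5], 'conf': 0.74} [ 597.04292803 -158.78314731   66.12095308]
```

View pics/t1.png

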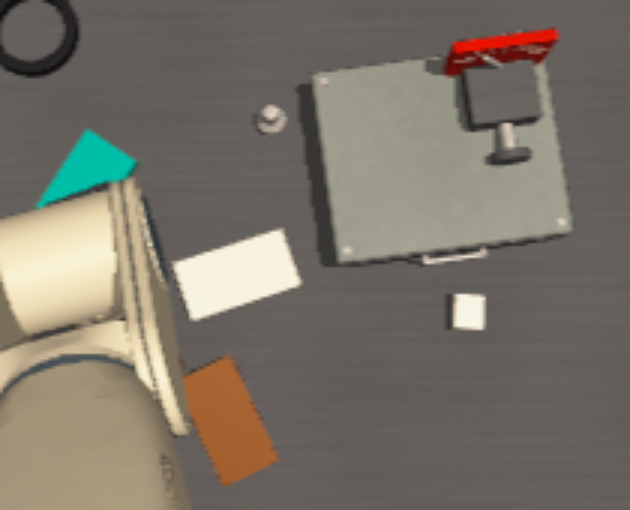

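The picture shows the wedge (crop ~(237,275)) and gauge undisturbed, with the gripper behind the wedge's thick end. Descending.

Request:
{"method": "play_rows", "body": {"dp": [[3,1,-20],[0,0,-25],[0,0,-25],[0,0,-25],[0,0,-16],[0,0,-6],[0,0,-2],[0,0,0]], "yaw": [0,0,0,0,0,0,0,0]}}

```text
t: 7.62
ee_pos: [467.2, 134.3, 9.9]
orientation: [-1.799, -2.575, 0.001]
ft_force: [-0.2, 0.4, -0.5]
width: 35.1
grasp_force: 0.0
```

Request:
{"method": "play_rows", "body": {"dp": [[1.5,-4,0],[2.5,-7,0],[2.5,-7,0],[2,-6,0],[1,-4,0],[1,-4,0],[1,-3,0],[0,0,0]], "yaw": [0,0,0,0,0,0,0,0]}}

```text
t: 8.28
ee_pos: [478.9, 99.5, 10.3]
orientation: [1.799, 2.576, 0.0]
ft_force: [-0.4, -0.7, 0.5]
width: 35.0
grasp_force: 0.0
```

Request:
{"method": "play_rows", "body": {"dp": [[1.5,-5,0],[1.5,-5,0],[1.4,-6,0],[1.4,-6,0],[1.4,-6,0],[1.4,-6,0],[1,-4,0],[0,0,0]], "yaw": [-1,-1,-1,-1,-1,-1,-0.5,0]}}

```text
t: 8.95
ee_pos: [488.4, 61.1, 10.1]
orientation: [1.943, 2.468, -0.0]
ft_force: [-0.5, -1.1, -0.1]
width: 34.7
grasp_force: 0.0
```

```bash
cat > m.py <<'E'
from h import *
import sys
o=ctrl.get_obs();print(o["ee_pos"].round(1),o["ft_force"].round(1))
for n in ["top","scene"]:
    im=viewer.get_image(n);cv2.imwrite(f"pics/{n}_{sys.argv[1]}.png",im["pixels"][...,::-1])
    W=cloud(im);X,Y,Z=W[...,0],W[...,1],W[...,2];P=im["pixels"].astype(int)
    w=(X>440)&(X<590)&(Y>-120)&(Y<90)&(Z<26)&(Z>-6)&(P.min(-1)>150)
    r=cv2.minAreaRect(W[w][:,:2].astype(np.float32));print(n,w.sum(),r[1],r[2],cv2.boxPoints(r).round().tolist())
    g=(Z>55)&(Z<85)&(X>480)&(X<740)&(Y>-340)&(Y<-20)&(P.max(-1)-P.min(-1)<40)&(P.max(-1)<200)
    a=np.radians(7);ex=np.array([np.cos(a),np.sin(a)]);ey=np.array([-np.sin(a),np.cos(a)])
    s=W[g][:,:2]@ex;t=W[g][:,:2]@ey;t0=-230;s0=580
    lo=[s[(t>k)&(t<k+10)].min() for k in range(-300,-160,10)]
    hi=[t[(s>k)&(s<k+10)].max() for k in range(570,650,10)]
    c=ex*np.median(lo)+ey*np.median(hi)+20*ex-20*ey;print("loose",c.round(1))
E
python3 m.py a
```

```text
[488.4  61.1  10.1] [-0.5 -1.1 -0.1]
top 368 (63.70718002319336, 75.89857482910156) 13.80295181274414 [[469.0, -1.0], [487.0, -75.0], [549.0, -60.0], [530.0, 14.0]]
loose [522.2 -82.5]
scene 512 (71.53715515136719, 106.16959381103516) 19.858402252197266 [[446.0, 45.0], [482.0, -55.0], [549.0, -31.0], [513.0, 69.0]]
loose [525.  -84.1]
```

View pics/top_a.png

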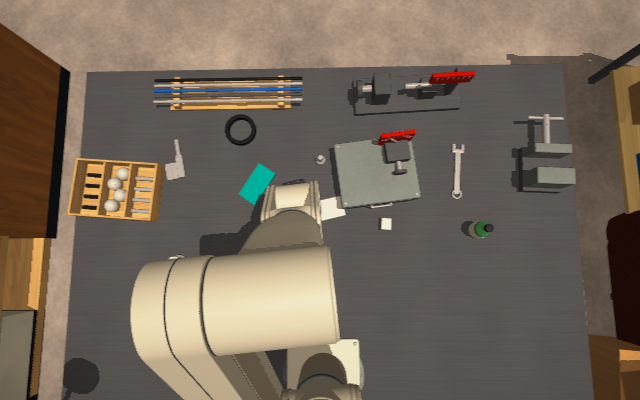

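The wedge follows squarely (yaw 13.8°) and is aligned with the foot, with its thin edge about 18 mm short. I'll push straight on.

Request:
{"method": "play_rows", "body": {"dp": [[1.2,-4.9,0],[1.4,-5.8,0],[1.4,-5.8,0],[1.4,-5.8,0],[1.4,-5.8,0],[1.2,-4.9,0],[0.7,-2.9,0],[0,0,0]], "yaw": [0,0,0,0,0,0,0,0]}}

```text
t: 9.72
ee_pos: [497.2, 25.4, 10.2]
orientation: [1.942, 2.469, 0.0]
ft_force: [-0.2, 0.1, -0.7]
width: 35.0
grasp_force: 0.0
```

Request:
{"method": "play_rows", "body": {"dp": [[0.7,-2.9,0],[0.7,-2.9,0],[0.7,-2.9,0],[0.5,-1.9,0],[0,0,0]], "yaw": [0,0,0,0,0]}}

```text
t: 10.13
ee_pos: [499.7, 15.2, 10.2]
orientation: [1.941, 2.47, 0.0]
ft_force: [0.7, 0.6, 0.0]
width: 35.1
grasp_force: 0.0
```

Request:
{"method": "play_rows", "body": {"dp": [[0.7,-2.9,0],[0.7,-2.9,0],[0.5,-1.9,0],[0,0,0]], "yaw": [0,0,0,0]}}

```text
t: 10.47
ee_pos: [501.6, 7.5, 10.2]
orientation: [1.941, 2.47, 0.0]
ft_force: [0.7, 0.5, 0.7]
width: 35.3
grasp_force: 0.0
```

Request:
{"method": "play_rows", "body": {"dp": [[0.7,-2.9,0],[0.7,-2.9,0],[0,0,0]], "yaw": [0,0,0]}}

```text
t: 10.72
ee_pos: [503.1, 1.6, 10.2]
orientation: [1.941, 2.47, 0.0]
ft_force: [-0.1, -0.8, -0.4]
width: 35.4
grasp_force: 0.0
```

Request:
{"method": "play_rows", "body": {"dp": [[0.7,-2.9,0],[0.5,-1.9,0],[0,0,0]], "yaw": [0,0,0]}}

```text
t: 10.97
ee_pos: [504.2, -3.1, 10.2]
orientation: [1.941, 2.47, 0.0]
ft_force: [-0.0, -0.1, 0.7]
width: 34.8
grasp_force: 0.0
```

Request:
{"method": "play_rows", "body": {"dp": [[0.5,-1.9,0],[0,0,0],[0,0,0]], "yaw": [0,0,0]}}

```text
t: 11.22
ee_pos: [504.6, -4.8, 10.2]
orientation: [1.941, 2.47, 0.0]
ft_force: [1.0, -0.2, -0.2]
width: 35.0
grasp_force: 0.0
```

Request:
{"method": "play_rows", "body": {"dp": [[0.25,-1,0],[0.25,-1,0]], "yaw": [0,0]}}

```text
t: 11.38
ee_pos: [504.8, -6.3, 10.2]
orientation: [-1.941, -2.469, -0.0]
ft_force: [-0.9, 5.5, 0.9]
width: 34.8
grasp_force: 2.7
```

Request:
{"method": "play_rows", "body": {"dp": [[0.25,-1,0],[0.25,-1,0]], "yaw": [0,0]}}

```text
t: 11.55
ee_pos: [505.1, -8.0, 10.2]
orientation: [-1.941, -2.469, -0.0]
ft_force: [-1.2, 8.4, 2.7]
width: 35.2
grasp_force: 4.6
```

Request:
{"method": "play_rows", "body": {"dp": [[0.25,-1,0],[0.25,-1,0]], "yaw": [0,0]}}

```text
t: 11.72
ee_pos: [505.3, -9.6, 10.2]
orientation: [-1.941, -2.468, -0.0]
ft_force: [-1.5, 13.1, 4.0]
width: 34.9
grasp_force: 6.5
```

The push rose steeply (5→13 N), so the wedge has seated under the foot. Backing off and checking.

Request:
{"method": "play_rows", "body": {"dp": [[-1,4,0],[-3,12,0],[-5,20,0],[-5,20,10],[0,0,35],[0,0,35],[0,0,30],[0,0,0]], "yaw": [0,0,0,0,0,0,0,0], "gripper": 0.6}}

```text
t: 12.38
ee_pos: [495.2, 46.3, 125.2]
orientation: [1.936, 2.466, 0.009]
ft_force: [1.6, -0.0, 0.1]
width: 35.0
grasp_force: 0.0
```

Request:
{"method": "play_rows", "body": {"dp": [[0,10,0],[0,0,0]], "yaw": [0,0], "gripper": 1}}

```text
t: 12.55
ee_pos: [491.6, 56.6, 119.8]
orientation: [-1.941, -2.47, -0.0]
ft_force: [0.2, -0.2, 0.3]
width: 25.1
grasp_force: 0.0
```

```bash
python3 m.py b
```

```text
[491.6  56.6 119.8] [ 0.2 -0.2  0.3]
top 312 (66.81208038330078, 95.36799621582031) 13.425165176391602 [[475.0, -29.0], [497.0, -122.0], [562.0, -107.0], [540.0, -14.0]]
loose [522.6 -82.4]
scene 134 (65.63239288330078, 32.28603744506836) 9.010523796081543 [[473.0, -17.0], [478.0, -49.0], [542.0, -38.0], [537.0, -6.0]]
loose [525.5 -84.2]
```

View pics/scene_b.png

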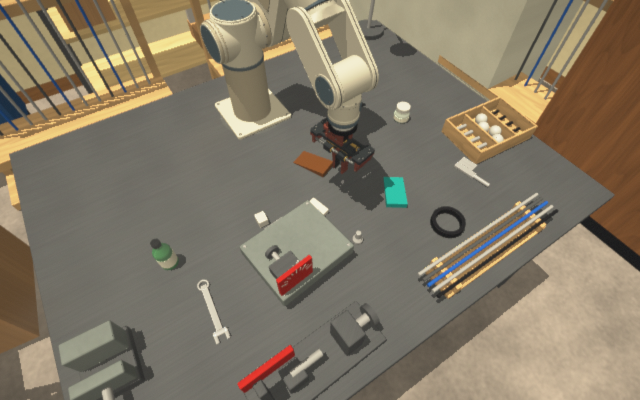

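The scene view shows the wedge's thick end protruding at (318,205) under the gauge corner; the gauge shifted less than 1 mm and the bystanders are untouched. Now the firm press test.

Request:
{"method": "play_rows", "body": {"dp": [[5.3,-23.2,0],[5.3,-23.2,0],[5.3,-23.2,0],[5.3,-23.2,0],[5.3,-23.2,0],[5.3,-23.2,0],[0,0,-20],[0,0,-15]], "yaw": [0,0,0,0,0,0,0,0]}}

```text
t: 13.32
ee_pos: [523.6, -85.2, 83.4]
orientation: [-1.944, -2.467, 0.001]
ft_force: [-0.4, 0.3, 0.2]
width: 0.6
grasp_force: 0.0
```

Request:
{"method": "play_rows", "body": {"dp": [[0,0,-8],[0,0,-3],[0,0,-1],[0,0,-1],[0,0,0],[0,0,0]], "yaw": [0,0,0,0,0,0]}}

```text
t: 13.82
ee_pos: [524.2, -83.7, 72.7]
orientation: [1.94, 2.47, 0.001]
ft_force: [0.1, 0.1, 0.2]
width: 0.2
grasp_force: 0.0
```

Request:
{"method": "play_rows", "body": {"dp": [[0,0,-1],[0,0,0],[0,0,0]], "yaw": [0,0,0]}}

```text
t: 14.07
ee_pos: [523.9, -83.8, 71.5]
orientation: [1.941, 2.47, 0.0]
ft_force: [0.2, -0.7, -0.7]
width: 0.4
grasp_force: 0.0
```

Request:
{"method": "play_rows", "body": {"dp": [[0,0,-1],[0,0,-0.5],[0,0,0],[0,0,0]], "yaw": [0,0,0,0]}}

```text
t: 14.4
ee_pos: [523.9, -83.9, 69.9]
orientation: [1.941, 2.47, 0.0]
ft_force: [-0.7, 0.6, 4.1]
width: 0.6
grasp_force: 1.8
```

Request:
{"method": "play_rows", "body": {"dp": [[0,0,-0.3],[0,0,0],[0,0,0]], "yaw": [0,0,0]}}

```text
t: 14.65
ee_pos: [523.9, -83.9, 69.8]
orientation: [1.941, 2.47, 0.0]
ft_force: [-1.3, 0.3, 7.1]
width: 0.7
grasp_force: 3.4
```

No rocking: the force builds stiffly. Bringing it to about 10 N.

Request:
{"method": "play_rows", "body": {"dp": [[0,0,-0.3],[0,0,0],[0,0,0],[0,0,0]], "yaw": [0,0,0,0]}}

```text
t: 14.98
ee_pos: [523.9, -83.9, 69.7]
orientation: [1.941, 2.47, 0.0]
ft_force: [-2.6, 0.8, 9.4]
width: 0.3
grasp_force: 4.9
```

Request:
{"method": "play_rows", "body": {"dp": [[0,0,-0.1],[0,0,0],[0,0,0],[0,0,0],[0,0,0],[0,0,0]], "yaw": [0,0,0,0,0,0]}}

```text
t: 15.48
ee_pos: [523.9, -83.9, 69.7]
orientation: [1.941, 2.47, 0.0]
ft_force: [-2.9, -0.2, 10.5]
width: 0.4
grasp_force: 5.3
```

```bash
python3 -c "
from h import *
o=ctrl.get_obs();print(o['ft_force'],o['ee_pos']);print(ticket.close_job())"
```

```text
[-2.89458294 -0.20752477 10.5081926 ] [523.92789743 -83.8587212   69.72030322]
the job is handed in; nothing more can be done
None
```

The white wedge is under the short foot and the gauge no longer rocks: I handed the job in at about 15.5 s while pressing the loose corner with about 10.5 N, but the hand-in gave no verdict.

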